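Switch the carat scale's mode selector with a screwdriver

ROBOT

A 6-joint arm with a two-finger parallel gripper is mounted at the origin on a cart in front of the work surface, level with it; the furniture and walls round the work are solid. World frame = base frame: x ahead of the robot, y to its left, z up, the work surface at z = 0. Lengths are in m, angles in degrees, forces in N, time in s.
With the tool pointing down it reaches from about 0.25 to 0.725 m from the base axis. Payload 9.7 kg.
Tool frame: the origin (TCP) lies at the very end of the fingers, on their centre line; the grasp point (between the pads) lies 19 mm behind it; z points along the fingers, y is the line along which they close (so a half turn about z gives the same grasp; the last joint's range is limited). The gripper opens to 85 mm and grips with 20 to 120 N. Pads are 22 mm wide; open, the fingers measure 114 mm over their backs; the gripper's body (76 mm by 85 mm) begins 54 mm behind the grasp point. The pads swing forward as they close: fully open they stand 13 mm farther back than shut.
Start: joints at [73.109, 4.979, 10.078, 95.1, 0, 90], TCP at [0.16, 0.526, 0.193] pointing down, gripper open.
Joint ranges: [-179.16, 179.16], [-48.56, 103.87], [-65.8, 70.77], [-126.05, 130.52], [-82.76, 87.17], [-180, 180]. Speed limits (degrees/s): [127.2, 127.2, 147.25, 180, 180, 180].

INTERFACE

Orientations are given as [roll, pitch, yaw] about the fixed x, y, z axes, in that order (R = Rz(yaw) Ry(pitch) Rx(roll)).
In Python, from workcell import bot gives the robot as it stands.
- The arm moves only by the tool arm_command, never from a script. Its argument "series" is a list of rows, each a list of 4 numbers: the shift along the tool's x, y, z in m, then the turn about the tool's z in rad. A call has exactly 5 rows; each row is the pose to reach, as a shift and turn from the pose commanded when the call began, along the tool's axes at that moment; what a row does not reach only later rows make up. A row lasts 1/10 s, in which the tool goes at most 50 mm and 8.59 degrees, less where a joint would pass 70% of its speed; a pose out of reach is approached as far as the arm can. A call with a gripper value outside its range is refused whole. "hand" is the finger opening in m, from 0 to 0.0854, set as the call begins (left out, the last holds). The fingers move at their own pace and stop on an object; "grip_force" is the grip in N (left out, the last holds). Time passes only in rows, so rows that repeat a pose let the fingers close, or fill a call up. It gives the time, the measured TCP pose, the force, the opening and the grip force at its end, in the units of the state.
- bot.get_obs(): the state, without advancing time (a new reading comes with each control period).
- bot.camera(name): name is "scene" or "top" or "wrist"; returns a dict with "color" (384x512x3 uint8, blue, green, red), "camera_matrix" (3x3 intrinsics, pixels), "xyz" and "orientation" of the camera in the world; the wrist camera has in their place "T_tool_cam" (4x4, takes a point from camera to tool coordinates, whose origin is the TCP and whose axes are the flange's). Camera axes: x right, y up, looking along -z (the intrinsics and any distortion apply to the point x, -y, -z); pixel columns grow to the right and rows downward; lengths in m; the calibration is good to about 2 mm. A picture is of the moment at which its call begins: read the wrist's pose just before it. There is no depth.
- bot.job_done(): hands the job in; it is judged then, once.
Trained networks look in the newest picture that a camera, given by its name, has taken for a name from the list of things; names that differ only in an ending like _2 or _b are one class to them, and where a whole thing is asked for, a point or a joint stands for the part that bears it (a point fixed in the world has none). Each returns a list of dicts, best first, with "confidence" (0 to 1); they miss things now and then, are a little off and sometimes report something else, mostly with a low value. They report only what shows in the picture. A call takes as long as a camera call. They do not tell look-alikes from the thing itself.
- bot.find_in(camera, target): "location" ([column, row] in pixels, amid what is visible of it).
- bot.mark_of(camera, target): "location" ([column, row] in pixels: a listed point, or the origin of a listed thing).
The state is a dict: "time": time; "q": joint angles; "qd": joint speeds; "joint_efforts": joint torques, N m; "ee_pos": TCP position; "tcp_rot": TCP orientation; "wrist_force": force on the tool from outside, world axes, zero at the start; "torque": the same for the moment, N m; "opening": finger opening in m; "grasp_force": force on a finger pad.
Only numpy, scipy, OpenCV 4.12 (cv2) and the standard library are available. Lean on these libraries where they do the work, as an engineer would, in place of code of your own. Each camera call takes 0.05 s, during which the arm holds its last target. There are 200 camera calls.

TASK

Take the blue flat screwdriver out of its wooden holder and, with its blade in the slot of the small metal selector on top of the white carat scale, turn the selector clockwise until its red-marked end points at the green dot. Then stand the screwdriver back upright in its holder, fully down, and let go. Do not turn the selector with the fingers, and leave the three stone jars where they stand.

Things in the scene. Friction and masses are not known exactly. Their poses are not given: they have to be found in the camera images.
- driver: Flat screwdriver, 110 mm long, loose, upright, blade down. Origin: middle of the blade's tip; z up the handle, x along the blade's width. Blade 16 mm wide, 3 mm thick (2 mm at the tip) for 10 mm; 8 mm shaft; black collar 31 mm across at z = 48 to 52 mm; blue handle 22 x 22 mm square, flats facing x and y, z = 52 to 110 mm. A yellow bar on the handle's top runs along the blade's width.
- holder: Fixed dark wooden block, 60 x 60 x 56 mm; origin at the centre of its underside, z up. In its top's centre a round hole, 22 mm wide, bevelled mouth, 52 mm deep. The driver's collar rests on the block's top: the fully seated driver's origin is 8 mm above the holder's, any yaw.
- scale: White carat scale, 160 x 120 x 41 mm, fixed; origin at the centre of its underside, x towards its round steel pan, z up. The selector's axis is vertical at x = -48, y = -24 mm; a black disc round it bears a white dot on its +y side and a green dot on its +x side, each 21.5 mm from the axis.
- slot (a point): Centre of the top face of the metal selector, a disc 34 mm across, 41.5 mm above the desk. Turns with the selector: y runs along the slot to the end marked by two red bars, z up. The slot crosses the whole disc, 4.5 mm wide, 6 mm deep, mouth bevelled to 7.5 mm (1.5 mm deep). The blade has about 0.1 rad of play each way in it.
- selector (a joint): Selector's angle, rad: 0 when the red-marked end points at the white dot (scale +y), grows clockwise seen from above, 1.571 when it points at the green dot (scale +x). Stops at -0.1 and 2.1, no detents; friction of 0.04 N m holds it where it is left.
- jar_1: Glass stone jar with black cap, 39 mm across, 43 mm high, bystander; origin at the centre of its underside.
- jar_2: Glass stone jar with black cap, 39 mm across, 43 mm high, bystander; origin at the centre of its underside.
- jar_3: Glass stone jar with black cap, 39 mm across, 43 mm high, bystander; origin at the centre of its underside.
Things that resemble listed ones, but are neither listed nor needed, are in the scene too. What is shaped like the driver but orange or turquoise is not meant.

How it is judged (in metres and radians):
On the way, in this order (a step that is already met when the one before it is completed fails the run):
1. the driver's blade is in the selector's slot, before the selector is turned (z of driver in the frame of slot below -0.003 m and horizontal distance between driver and slot below 0.006 m and angle between driver's own z axis and vertical below 0.3 rad and value of joint selector below 0.7 rad), for 0.1 s.
2. the selector is at the green dot, within 0.2 rad, with the blade still in its slot (z of driver in the frame of slot below -0.002 m and horizontal distance between driver and slot below 0.008 m and value of joint selector between 1.371 and 1.771 rad), for 0.1 s.
At the end, for the whole second after the job is handed in: The selector's red-marked end points at the green dot within 0.2 rad; the driver stands in the holder's hole, blade down, upright within 0.12 rad and down within 5 mm, released and at rest (value of joint selector between 1.371 and 1.771 rad and horizontal distance between driver and holder below 0.012 m and z of driver in the frame of holder below 0.013 m and angle between driver's own z axis and vertical below 0.12 rad and linear speed of driver below 0.02 m/s); the robot touches nothing.
It fails at once if the fingers push on the selector (contact force between the fingers and selector above 1 N).
It fails at once if a stone jar is moved by more than 20 mm (distance of any of jar_1, jar_2, jar_3 from where it was at the start of the episode above 0.02 m).
It also fails if it takes over 51 s, if anything falls off the work surface, if the arm or the gripper's body presses on something with over 40 N, if the wrist force passes 120 N, or if a joint passes its speed limit or range.

## Working session

There is one attempt and no reset: what is moved stays moved. The work goes in short steps, Python scripts to look and compute and a tool call to move; the robot and the scene stay as the last step left them, time stands still between calls to the robot, and variables do not carry over. Pictures are saved under pics/ and viewed, at most 10 in all, crops included, and the job is handed in when it is done.

Besides the shell and the picture viewer there is one more tool, called after "Emit:" as name(argument=value, ...) on one line, values as JSON. arm_command: Moves the arm, as the interface text tells. Its arguments: {"type":"object","properties":{"series":{"type":"array"},"hand":{"type":"number"},"grip_force":{"type":"number"}},"required":["series"]}

```bash
mkdir -p pics
cat > h.py <<'E'
import numpy as np,cv2
from workcell import bot
from scipy.spatial.transform import Rotation as R
def cam(name):
    o=bot.get_obs(); c=bot.camera(name); K=np.array(c["camera_matrix"])
    if name=="wrist":
        T=np.eye(4);T[:3,:3]=R.from_euler('xyz',o["tcp_rot"],degrees=True).as_matrix();T[:3,3]=o["ee_pos"]
        W=T@np.array(c["T_tool_cam"])
    else:
        W=np.eye(4);a=np.array(c["orientation"])
        W[:3,:3]=a if a.shape==(3,3) else R.from_euler('xyz',a,degrees=True).as_matrix();W[:3,3]=c["xyz"]
    return c["color"],K,W
def toworld(K,W,px,z):
    d=np.linalg.inv(K)@[px[0],px[1],1]; d=W[:3,:3]@(d*[1,-1,-1]); p=W[:3,3]
    return p+d*(z-p[2])/d[2]
def topx(K,W,p):
    q=W[:3,:3].T@(np.array(p)-W[:3,3]); q=K@(q*[1,-1,-1]); return q[:2]/q[2]
E
python3 - <<'E'
from h import *
print(bot.get_obs())
for n in ["scene","top","wrist"]:
    im,K,W=cam(n); cv2.imwrite(f"pics/{n}.png",im); print(n,K.tolist(),W.round(4).tolist())
    c={k:v for k,v in bot.camera(n).items() if k!="color"};print(c.keys())
    for t,z in [("driver",.008),("holder",0),("scale",0),("slot",.0415),("jar_1",0)]:
        for d in bot.mark_of(n,t): print(t,d, toworld(K,W,d["location"],z).round(4))
E
```

```text
{'time': 0.0, 'q': array([7.31098731e+01, 5.00956316e+00, 1.00345855e+01, 9.51001364e+01,
       1.16621001e-03, 8.99996304e+01]), 'qd': array([ 0.11803021, -0.054123  ,  0.04070732,  0.0428793 , -0.00227044,
        0.08733977]), 'joint_efforts': array([ 2.08423662e-03, -5.20382416e+01,  4.64810157e+01,  1.62127521e-02,
        2.07078656e-04,  1.29349894e-05]), 'ee_pos': array([0.15970637, 0.52600404, 0.19219903]), 'tcp_rot': array([-1.79924886e+02, -1.16669361e-03,  1.63110241e+02]), 'wrist_force': array([-0.14424831,  0.98976985,  0.18598707]), 'torque': array([0.02044616, 0.00932789, 0.05338337]), 'grasp_force': 0.0, 'opening': 0.08565023949186767}
scene [[377.65817572423197, 0.0, 255.32999652429856], [0.0, 377.65817572423197, 186.1804758456292], [0.0, 0.0, 1.0]] [[0.8646, 0.2301, -0.4468, 0.1904], [-0.5022, 0.4279, -0.7515, -0.441], [0.0183, 0.874, 0.4855, 0.4649], [0.0, 0.0, 0.0, 1.0]]
dict_keys(['camera_matrix', 'xyz', 'orientation'])
driver {'location': [176.7, 190.1], 'confidence': 0.62} [0.4328 0.3397 0.008 ]
driver {'location': [199.0, 204.2], 'confidence': 0.57} [0.4549 
[... 1218 characters left out ...]
7} [0.5351 0.0838 0.    ]
slot {'location': [192.5, 227.0], 'confidence': 0.64} [0.5224 0.3306 0.0415]
slot {'location': [315.7, 241.4], 'confidence': 0.62} [0.4922 0.0635 0.0415]
jar_1 {'location': [295.4, 139.1], 'confidence': 0.65} [0.7324 0.1    0.    ]
jar_1 {'location': [269.9, 138.3], 'confidence': 0.59} [0.7337 0.1602 0.    ]
jar_1 {'location': [248.2, 154.6], 'confidence': 0.56} [0.6939 0.211  0.    ]
wrist [[313.5342171615485, 0.0, 249.91273714654525], [0.0, 313.5342171615485, 194.16480322461305], [0.0, 0.0, 1.0]] [[0.2909, -0.9174, -0.2716, 0.0894], [0.9568, 0.2791, 0.0819, 0.5467], [0.0007, -0.2837, 0.9589, 0.3752], [0.0, 0.0, 0.0, 1.0]]
dict_keys(['camera_matrix', 'T_tool_cam'])
```

Run:
```python
import cv2
a=cv2.imread("pics/top.png")[110:320,140:400]; cv2.imwrite("pics/topc.png",cv2.resize(a,None,fx=3,fy=2.85,interpolation=cv2.INTER_CUBIC)[:600])
a=cv2.imread("pics/scene.png")[110:300,130:380]; cv2.imwrite("pics/scenec.png",cv2.resize(a,None,fx=3,fy=3,interpolation=cv2.INTER_CUBIC))
```

```text
(no output)
```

View pics/topc.png

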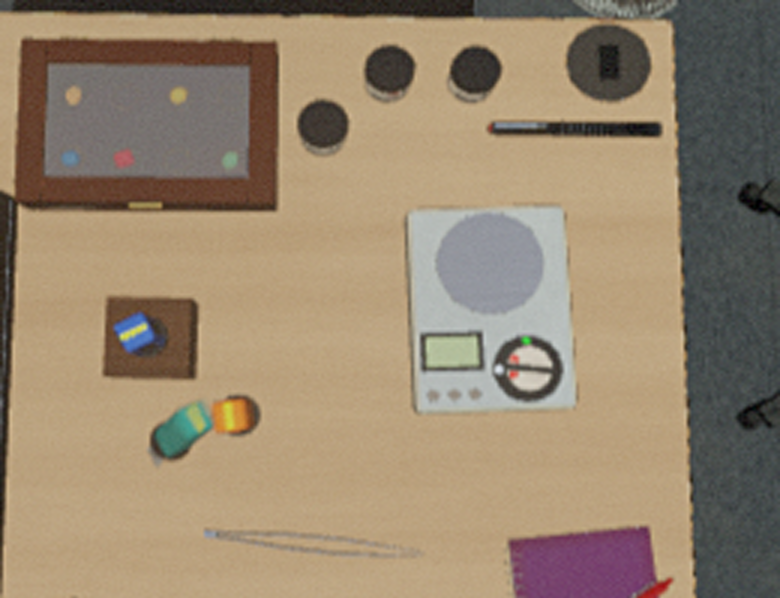

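View pics/scenec.png

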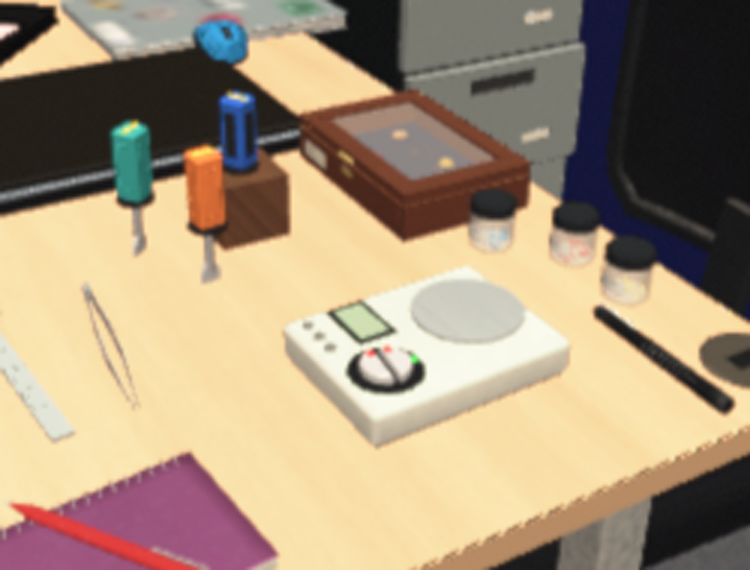

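The top crop shows the blue driver in the dark block (crop ~(137,332)), with its bar running about 24° off the world y axis. The orange and turquoise look-alikes stand next to it. The selector is at about (528,369) with its red end towards the white dot, and the jars are at the far right.

Emit:
arm_command(series=[[-0.04,-0.007,0,-0.07],[-0.08,-0.014,-0.005,-0.14],[-0.12,-0.021,-0.01,-0.21],[-0.16,-0.029,-0.015,-0.28],[-0.2,-0.036,-0.02,-0.36]], hand=0.06)

```text
time: 1.55
ee_pos: [0.342, 0.4328, 0.2133]
tcp_rot: [180.0, 0.0, -176.1]
wrist_force: [-0.0, 2.3, -0.1]
opening: 0.06
grasp_force: 0.0
```

```bash
cat >> h.py <<'E'
def plan(x,y,z,yaw):
    o=bot.get_obs(); M=R.from_euler('xyz',o["tcp_rot"],degrees=True).as_matrix()
    print("t",o["time"],"pos",o["ee_pos"].round(4),"rot",o["tcp_rot"].round(2),"q",o["q"].round(1),"open",round(o["opening"],4),"F",o["wrist_force"].round(1),o["torque"].round(2),"grip",o["grasp_force"])
    d=M.T@(np.array([x,y,z])-o["ee_pos"]); t=-((yaw-o["tcp_rot"][2]+180)%360-180)
    print("shift",d.round(4),"turn",round(np.radians(t),4))
E
python3 -c "
from h import *
plan(.52,.342,.213,204)"
```

```text
t 1.55 pos [0.342  0.4328 0.2133] rot [ 1.7998e+02  1.0000e-02 -1.7609e+02] q [51.7  5.7 13.1 97.4  0.  47.8] open 0.06 F [-0.   2.3 -0.1] [ 0.05 -0.    0.01] grip 0.0
shift [-0.1714 -0.1027  0.0003] turn -0.3506
```

Emit:
arm_command(series=[[-0.04,-0.025,0,-0.09],[-0.08,-0.05,0,-0.18],[-0.12,-0.073,0,-0.27],[-0.171,-0.103,0,-0.35],[-0.171,-0.103,0,-0.35]])

```text
time: 2.05
ee_pos: [0.5217, 0.3393, 0.2117]
tcp_rot: [-179.9, -0.0, -156.3]
wrist_force: [-0.1, 0.7, -0.7]
opening: 0.0601
grasp_force: 0.0
```

Run:
```python
from h import *
im,K,W=cam("wrist"); cv2.imwrite("pics/w1.png",im)
for t,z in [("driver",.008),("holder",0),("slot",.0415)]:
    for d in bot.mark_of("wrist",t): print(t,d, toworld(K,W,d["location"],z).round(4))
hsv=cv2.cvtColor(im,cv2.COLOR_BGR2HSV)
m=cv2.inRange(hsv,(20,100,120),(35,255,255)); n,l,s,c=cv2.connectedComponentsWithStats(m)
for i in range(1,n):
    if s[i,4]>30:
        ys,xs=np.where(l==i); P=np.array([toworld(K,W,(x,y),.118)[:2] for x,y in zip(xs,ys)])
        w,v=np.linalg.eigh(np.cov(P.T)); print("yellow",s[i],c[i].round(1),P.mean(0).round(4),np.sqrt(w)*3.46,np.degrees(np.arctan2(v[1,1],v[0,1])))
m=cv2.inRange(hsv,(105,120,50),(130,255,255)); print("blue",cv2.boundingRect(m))
plan(.52,.342,.213,204)
```

```text
driver {'location': [281.9, 107.6], 'confidence': 0.72} [0.4455 0.3474 0.008 ]
driver {'location': [250.2, 165.0], 'confidence': 0.67} [0.5239 0.3407 0.008 ]
driver {'location': [204.6, 88.7], 'confidence': 0.61} [0.4625 0.2556 0.008 ]
holder {'location': [250.1, 162.6], 'confidence': 0.58} [0.5226 0.34   0.    ]
holder {'location': [118.7, 237.7], 'confidence': 0.37} [0.69   0.2173 0.    ]
slot {'location': [12.3, 41.2], 'confidence': 0.74} [0.498  0.0629 0.0415]
yellow [140  62  15  10  62] [146.9  66.4] [0.4631 0.2214] [0.0054314  0.01156566] 103.81571431835451
yellow [240 183  20   4  66] [249.3 184.6] [0.5209 0.3385] [0.00320247 0.01688994] 117.47503716320966
yellow [212 240  18   9  79] [221.  243.7] [0.5858 0.3371] [0.00468167 0.01709405] 90.3067670830348
blue (0, 162, 262, 197)
t 2.25 pos [0.5174 0.3424 0.2129] rot [ 1.7999e+02 -2.0000e-02 -1.5625e+02] q [33.5 15.7 24.6 98.9  0.   9.7] open 0.06 F [ 0.3  0.5 -0.5] [-0.04  0.04  0.01] grip 0.0
shift [-0.0022 -0.0014 -0.0001] turn -0.0043
```

View pics/w1.png

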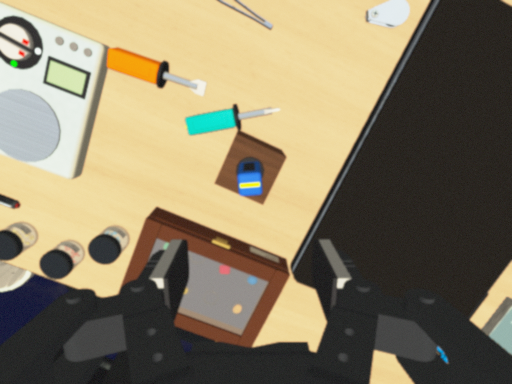

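The wrist picture shows the blue driver in its holder at (249,184), the yellow bar horizontal, and a clear path. The arm was still settling, so I measure again.

```bash
cat >> h.py <<'E'
def bar(im,K,W,z):
    hsv=cv2.cvtColor(im,cv2.COLOR_BGR2HSV)
    m=cv2.inRange(hsv,(20,100,120),(35,255,255)); n,l,s,c=cv2.connectedComponentsWithStats(m)
    for i in range(1,n):
        if s[i,4]>30:
            ys,xs=np.where(l==i); P=np.array([toworld(K,W,(x,y),z)[:2] for x,y in zip(xs,ys)])
            w,v=np.linalg.eigh(np.cov(P.T)); print("yellow",c[i].round(1),P.mean(0).round(4),(np.sqrt(w)*3.46).round(4),np.degrees(np.arctan2(v[1,1],v[0,1])).round(1)%180)
E
python3 - <<'E'
from h import *
for k in range(2):
    im,K,W=cam("wrist"); bar(im,K,W,.118)
    for t,z in [("driver",.008),("holder",0),("slot",.0415)]:
        for d in bot.mark_of("wrist",t)[:2]: print(t,d, toworld(K,W,d["location"],z).round(4))
plan(.5165,.341,.069,205)
E
```

```text
yellow [132.6  64.9] [0.4625 0.2132] [0.0057 0.0357] 93.8
yellow [244.9 186.7] [0.5204 0.3389] [0.0034 0.0173] 119.0
yellow [217.5 244.8] [0.5845 0.3378] [0.0053 0.017 ] 91.9
driver {'location': [197.0, 92.0], 'confidence': 0.94} [0.4653 0.2519 0.008 ]
driver {'location': [273.5, 110.3], 'confidence': 0.69} [0.448  0.3429 0.008 ]
holder {'location': [247.9, 162.0], 'confidence': 0.67} [0.5189 0.3406 0.    ]
slot {'location': [9.6, 41.6], 'confidence': 0.91} [0.4955 0.0632 0.0415]
yellow [132.2  65.5] [0.463  0.2134] [0.0073 0.031 ] 95.0
yellow [244.2 186.6] [0.5204 0.3389] [0.0033 0.0167] 117.6
yellow [216.7 244.5] [0.5845 0.3378] [0.0049 0.0175] 89.9
driver {'location': [200.6, 91.6], 'confidence': 0.97} [0.4631 0.2561 0.008 ]
driver {'location': [276.9, 112.9], 'confidence': 0.92} [0.4488 0.3485 0.008 ]
holder {'location': [246.9, 163.7], 'confidence': 0.7} [0.5213 0.3409 0.    ]
slot {'location': [69.0, 249.5], 'confidence': 0.66} [0.7022 0.1792 0.0415]
slot {'location': [10.7, 41.6], 'confidence': 0.64} [0.4954 0.0645 0.0415]
t 2.65 pos [0.5176 0.3425 0.2131] rot [ 1.8000e+02  2.0000e-02 -1.5616e+02] q [33.5 15.7 24.6 98.9 -0.   9.7] open 0.0597 F [-0.9 -0.5 -0. ] [-0.02 -0.    0.02] grip 0.0
shift [ 0.0016 -0.0009  0.1441] turn -0.0203
```

Emit:
arm_command(series=[[-0.001,-0.004,0.02,-0.04],[-0.001,-0.0044,0.055,-0.073],[-0.001,-0.0044,0.09,-0.073],[-0.001,-0.0044,0.12,-0.073],[-0.001,-0.0044,0.144,-0.073]])

```text
time: 3.15
ee_pos: [0.52, 0.3382, 0.0669]
tcp_rot: [-180.0, -0.1, -152.0]
wrist_force: [-0.2, -0.7, 0.8]
opening: 0.0601
grasp_force: 0.0
```

Emit:
arm_command(series=[[0,0,0,0],[0,0,0,0],[0,0,0,0],[0,0,0,0],[0,0,0,0]], hand=0.0, grip_force=60)

```text
time: 3.65
ee_pos: [0.5217, 0.3391, 0.0709]
tcp_rot: [180.0, 0.2, -152.0]
wrist_force: [-0.2, -0.1, 6.9]
opening: 0.0202
grasp_force: 60.5
```

```bash
python3 -c "
from h import *
plan(.5204,.3389,.069,208)
plan(.5204,.3389,.18,208)
im,K,W=cam('wrist');bar(im,K,W,.118)"
```

```text
t 3.65 pos [0.5217 0.3391 0.0709] rot [ 179.98    0.18 -152.03] q [33.  14.   6.8 82.6  0.   5.1] open 0.0202 F [-0.2 -0.1  6.9] [-0.03  0.02  0.01] grip 60.46776294708252
shift [0.0012 0.0004 0.0019] turn -0.0005
t 3.65 pos [0.5217 0.3391 0.0709] rot [ 179.98    0.18 -152.03] q [33.  14.   6.8 82.6  0.   5.1] open 0.0202 F [-0.2 -0.1  6.9] [-0.03  0.02  0.01] grip 60.46776294708252
shift [ 0.0008  0.0005 -0.1091] turn -0.0005
yellow [250.  260.5] [0.5211 0.3391] [0.0043 0.0178] 117.9
```

Emit:
arm_command(series=[[0,0,-0.02,0],[0,0,-0.045,0],[0,0,-0.075,0],[0.01,-0.01,-0.1,0],[0.03,-0.03,-0.111,0.06]])

```text
time: 4.2
ee_pos: [0.509, 0.2989, 0.1826]
tcp_rot: [180.0, 0.2, -155.4]
wrist_force: [-0.2, -0.6, -0.5]
opening: 0.0199
grasp_force: 59.6
```

Emit:
arm_command(series=[[0.03,-0.03,0,0.09],[0.06,-0.06,0,0.18],[0.09,-0.09,0,0.27],[0.12,-0.12,0,0.36],[0.145,-0.145,0,0.43]])

```text
time: 4.7
ee_pos: [0.4358, 0.1042, 0.1806]
tcp_rot: [180.0, 0.1, 179.7]
wrist_force: [0.2, 0.2, -0.5]
opening: 0.0199
grasp_force: 59.6
```

```bash
python3 -c "
from h import *
plan(.435,.064,.18,180)"
```

```text
t 4.7 pos [0.4358 0.1042 0.1806] rot [1.7999e+02 7.0000e-02 1.7968e+02] q [13.5 -9.2 -5.1 94.1 -0.  13.8] open 0.0199 F [ 0.2  0.2 -0.5] [ 0.03 -0.06 -0.02] grip 59.64336633682251
shift [ 0.0006 -0.0402  0.0006] turn -0.0055
```

Emit:
arm_command(series=[[0,-0.02,0,0],[0,-0.04,0,0],[0,-0.04,0,0],[0,-0.04,0,0],[0,-0.04,0,0]])

```text
time: 5.2
ee_pos: [0.4367, 0.0664, 0.1801]
tcp_rot: [180.0, 0.0, 179.9]
wrist_force: [0.6, 1.2, -1.4]
opening: 0.0199
grasp_force: 59.6
```

Run:
```python
from h import *
im,K,W=cam("wrist"); cv2.imwrite("pics/w2.png",im)
for t,z in [("slot",.0415),("scale",0)]:
    for d in bot.mark_of("wrist",t)[:2]: print(t,d, toworld(K,W,d["location"],z).round(4))
bar(im,K,W,.229)
# rectified metric view at z=.0415, 0.15 mm/px... centre (.495,.064), up=+x, left=+y
S=[]
c=np.array([.495,.064]);g=.0001
pts=[(c[0]+.03,c[1]+.03),(c[0]+.03,c[1]-.03),(c[0]-.03,c[1]-.03),(c[0]-.03,c[1]+.03)]
src=np.float32([topx(K,W,(x,y,.0415)) for x,y in pts])
H=cv2.getPerspectiveTransform(src,np.float32([[0,0],[600,0],[600,600],[0,600]]))
r=cv2.warpPerspective(im,H,(600,600),flags=cv2.INTER_CUBIC); cv2.imwrite("pics/r2.png",r)
plan(.495,.064,.18,180)
```

```text
yellow [250.  260.5] [0.4354 0.0659] [0.0042 0.0175] 89.9
yellow [479.6 323.5] [0.4711 0.182 ] [0.0023 0.0098] 89.6
t 5.35 pos [0.4366 0.0664 0.1798] rot [ 1.8000e+02 -1.0000e-02  1.7996e+02] q [  8.6 -10.   -5.8  94.2   0.    8.7] open 0.02 F [ 0.9  0.5 -1.1] [-0.04 -0.    0.  ] grip 59.623106718063354
shift [-0.0584 -0.0024 -0.0002] turn -0.0007
```

View pics/w2.png

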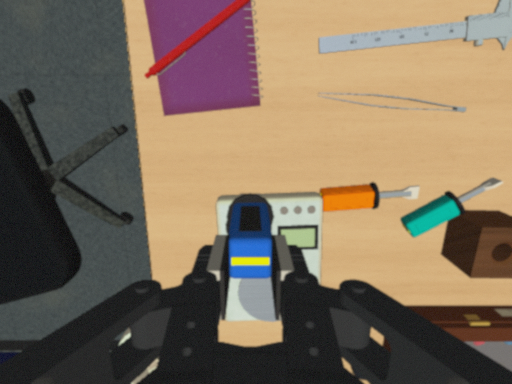

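View pics/r2.png

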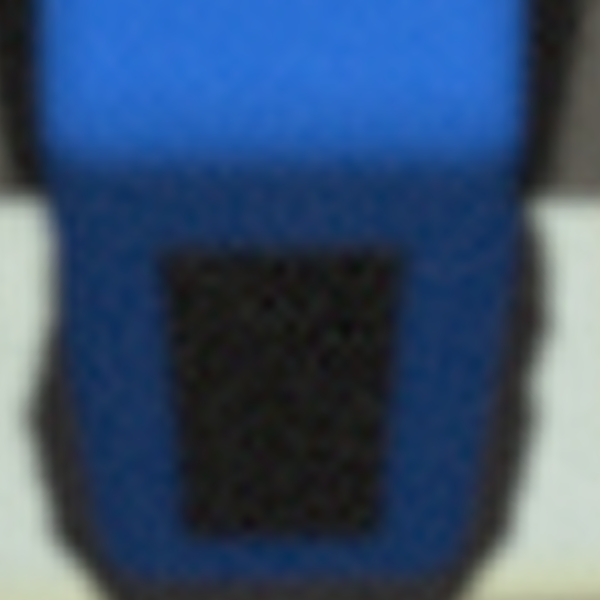

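The wrist picture shows the driver held upright (bar at (250,260)), with the selector hidden behind its handle. I move the tool ahead so the camera looks straight down at the selector.

Emit:
arm_command(series=[[-0.03,0,0,0],[-0.065,0,0,0],[-0.1,0,0,0],[-0.123,0,0,0],[-0.123,0,0,0]])

```text
time: 5.85
ee_pos: [0.5613, 0.066, 0.1782]
tcp_rot: [-180.0, -0.1, 179.9]
wrist_force: [-1.4, -1.1, -2.0]
opening: 0.02
grasp_force: 59.6
```

Emit:
arm_command(series=[[0,0,0,0],[0,0,0,0],[0,0,0,0],[0,0,0,0],[0,0,0,0]])

```text
time: 6.35
ee_pos: [0.5593, 0.0656, 0.1803]
tcp_rot: [180.0, 0.0, 179.9]
wrist_force: [-0.5, -0.1, -0.7]
opening: 0.0201
grasp_force: 59.6
```

```bash
cat > rect.py <<'E'
from h import *
def rect(im,K,W,c,z,name,half=.03):
    pts=[(c[0]+half,c[1]+half),(c[0]+half,c[1]-half),(c[0]-half,c[1]-half),(c[0]-half,c[1]+half)]
    src=np.float32([topx(K,W,(x,y,z)) for x,y in pts])
    H=cv2.getPerspectiveTransform(src,np.float32([[0,0],[600,0],[600,600],[0,600]]))
    r=cv2.warpPerspective(im,H,(600,600),flags=cv2.INTER_CUBIC); cv2.imwrite(name,r); return r
E
python3 - <<'E'
from rect import *
im,K,W=cam("wrist"); cv2.imwrite("pics/w3.png",im)
for t,z in [("slot",.0415),("scale",0)]:
    for d in bot.mark_of("wrist",t)[:2]: print(t,d, toworld(K,W,d["location"],z).round(4))
bar(im,K,W,.229)
rect(im,K,W,(.495,.064),.0415,"pics/r3.png")
plan(.495,.064,.18,180)
E
```

```text
slot {'location': [249.0, 116.1], 'confidence': 0.72} [0.4999 0.0644 0.0415]
slot {'location': [489.7, 130.7], 'confidence': 0.37} [0.5147 0.3071 0.0415]
scale {'location': [271.0, 151.1], 'confidence': 0.91} [0.5412 0.0897 0.    ]
yellow [502.1 229.5] [0.5425 0.1812] [0.002  0.0087] 89.2
yellow [250.  260.5] [0.5581 0.0651] [0.0042 0.0176] 89.9
yellow [458.5 292.9] [0.576  0.1674] [0.0043 0.0046] 169.9
t 6.5 pos [0.5594 0.0655 0.1801] rot [1.800e+02 1.000e-02 1.799e+02] q [ 6.7  6.5 10.3 93.8 -0.   6.8] open 0.02 F [ 0.4 -0.6 -1. ] [0.02 0.02 0.01] grip 59.609625935554504
shift [ 0.0644 -0.0017  0.    ] turn -0.0018
```

View pics/r3.png

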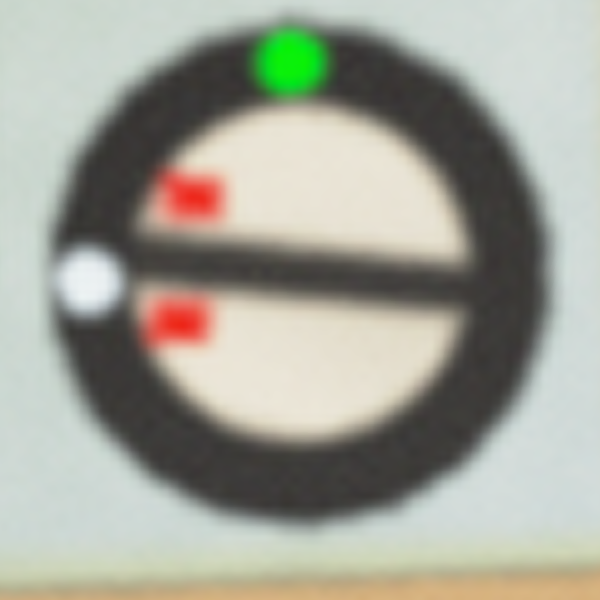

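The rectified view shows the disc centre at (303,270), i.e. world (0.498, 0.0637). The slot azimuth is about 84°, the white dot is at about 93° and the green dot at about 3.5°. That puts the selector at about 0.16 rad.

Emit:
arm_command(series=[[0.02,0,0,0.04],[0.045,-0.0015,0,0.08],[0.0605,-0.0015,0.02,0.105],[0.0605,-0.0015,0.045,0.105],[0.0605,-0.0015,0.065,0.105]])

```text
time: 7.0
ee_pos: [0.4986, 0.0641, 0.1141]
tcp_rot: [180.0, 0.0, 173.9]
wrist_force: [0.2, -0.1, -0.9]
opening: 0.0201
grasp_force: 59.6
```

Emit:
arm_command(series=[[0,0,0,0],[0,0,0,0],[0,0,0,0],[0,0,0,0],[0,0,0,0]])

```text
time: 7.5
ee_pos: [0.4995, 0.0642, 0.1157]
tcp_rot: [180.0, 0.1, 173.9]
wrist_force: [-0.1, 1.4, -1.2]
opening: 0.02
grasp_force: 59.6
```

Run:
```python
from rect import *
plan(.499,.064,.115,174)
im,K,W=cam("scene"); 
tip=topx(K,W,(.498,.0637,.053)).round(1); sl=topx(K,W,(.498,.0637,.0415)).round(1); print(tip,sl)
u,v=int(sl[0]),int(sl[1]); cv2.imwrite("pics/s4.png",cv2.resize(im[v-50:v+40,u-50:u+50],None,fx=6,fy=6,interpolation=cv2.INTER_CUBIC))
```

```text
t 7.5 pos [0.4995 0.0642 0.1157] rot [1.7999e+02 6.0000e-02 1.7388e+02] q [ 7.3 -2.3 -5.9 86.4 -0.  13.4] open 0.02 F [-0.1  1.4 -1.2] [0.05 0.03 0.03] grip 59.58941102027893
shift [ 0.0005 -0.0003  0.0007] turn -0.0021
[257.9 224.8] [257.8 229.7]
```

View pics/s4.png

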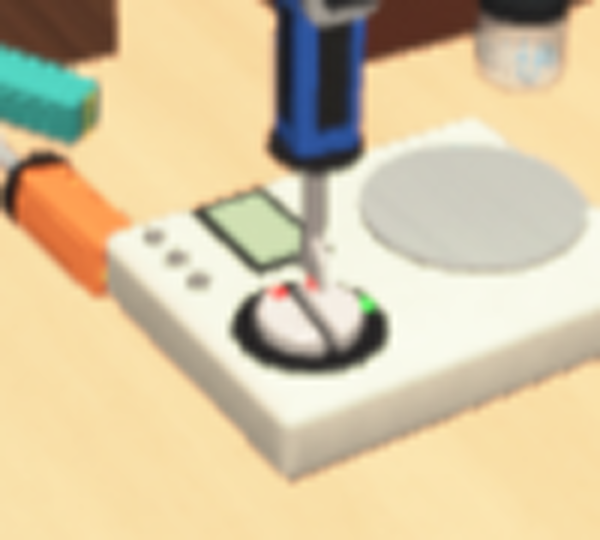

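The scene crop shows the blade just above the slot centre, tip at about (316,285) over the slot centre at (312,318). This matches the expected relation, so I go down.

Emit:
arm_command(series=[[0.0005,0,0.004,0],[0.0005,0,0.008,0],[0.0005,0,0.011,0],[0.0005,0,0.014,0],[0.0005,0,0.0165,0]])

```text
time: 8.05
ee_pos: [0.4985, 0.0642, 0.0981]
tcp_rot: [-180.0, -0.0, 173.9]
wrist_force: [-1.3, -0.5, 14.0]
opening: 0.0202
grasp_force: 61.5
```

Emit:
arm_command(series=[[0,0,0,0],[0,0,0,0],[0,0,0,0],[0,0,0,0],[0,0,0,0]])

```text
time: 8.55
ee_pos: [0.4986, 0.0642, 0.0984]
tcp_rot: [180.0, 0.0, 173.9]
wrist_force: [0.6, -0.3, 0.5]
opening: 0.0205
grasp_force: 59.8
```

Run:
```python
from rect import *
plan(.499,.064,.0985,174)
im,K,W=cam("wrist"); bar(im,K,W,.1475)
```

```text
t 8.55 pos [0.4986 0.0642 0.0984] rot [1.8000e+02 1.0000e-02 1.7388e+02] q [ 7.3 -2.3 -7.8 84.5 -0.  13.5] open 0.0205 F [ 0.6 -0.3  0.5] [-0.   -0.02 -0.04] grip 59.75407361984253
shift [-0.0004 -0.0002 -0.0001] turn -0.0021
yellow [250.  260.5] [0.4972 0.0638] [0.0042 0.0175] 83.8
```

Emit:
arm_command(series=[[0,0,0,0.1],[0,0,0,0.24],[0,0,0,0.38],[0,0,0,0.52],[0,0,0,0.66]])

```text
time: 9.1
ee_pos: [0.4987, 0.0642, 0.0984]
tcp_rot: [180.0, 0.0, 135.7]
wrist_force: [-0.2, -0.6, 0.2]
opening: 0.0199
grasp_force: 59.7
```

Run:
```python
from rect import *
plan(.4986,.0642,.0985,90)
im,K,W=cam("wrist"); bar(im,K,W,.1475)
im,K,W=cam("scene"); cv2.imwrite("pics/s5.png",cv2.resize(im[180:270,207:307],None,fx=6,fy=6,interpolation=cv2.INTER_CUBIC))
```

```text
t 9.1 pos [0.4987 0.0642 0.0984] rot [1.7999e+02 1.0000e-02 1.3574e+02] q [ 7.3 -2.3 -7.8 84.5 -0.  51.6] open 0.0199 F [-0.2 -0.6  0.2] [ 0.02 -0.12  0.07] grip 59.746686816215515
shift [ 0.     -0.0001 -0.0001] turn 0.7983
yellow [439.6  36.9] [0.4797 0.1832] [0.0012 0.0075] 43.599999999999994
yellow [250.  260.5] [0.4973 0.0638] [0.0042 0.0175] 45.7
```

View pics/s5.png

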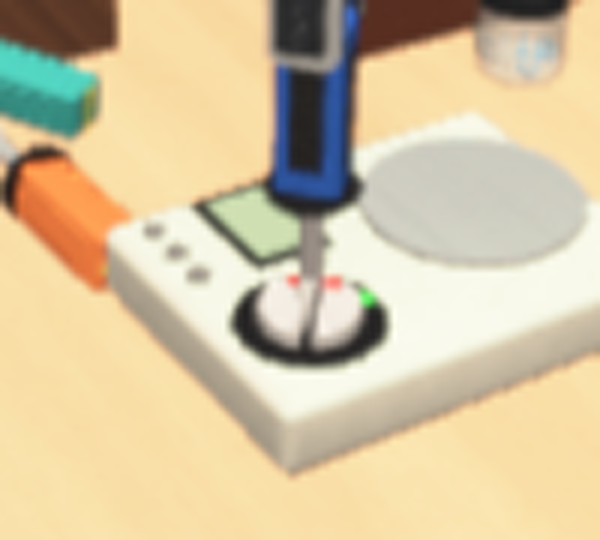

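The selector is turning with the blade in its slot. I turn the rest of the way.

Emit:
arm_command(series=[[0,0,0,0.14],[0,0,0,0.28],[0,0,0,0.42],[0,0,0,0.56],[0,0,0,0.7]])

```text
time: 9.7
ee_pos: [0.4986, 0.0642, 0.0984]
tcp_rot: [180.0, 0.0, 95.9]
wrist_force: [0.1, 0.2, -0.5]
opening: 0.02
grasp_force: 59.8
```

Emit:
arm_command(series=[[0,0,0,0.05],[0,0,0,0.11],[0,0,0,0.11],[0,0,0,0.11],[0,0,0,0.11]])

```text
time: 10.2
ee_pos: [0.4986, 0.0642, 0.0984]
tcp_rot: [180.0, -0.0, 89.8]
wrist_force: [0.4, 0.1, 0.9]
opening: 0.0201
grasp_force: 59.8
```

Run:
```python
from rect import *
plan(.4986,.0642,.18,90)
im,K,W=cam("wrist"); bar(im,K,W,.1475); rect(im,K,W,(.498,.0637),.0415,"pics/r6.png")
im,K,W=cam("top"); u,v=topx(K,W,(.498,.0637,.0415)).astype(int); cv2.imwrite("pics/s6.png",cv2.resize(im[v-30:v+30,u-30:u+30],None,fx=8,fy=8,interpolation=cv2.INTER_CUBIC))
im,K,W=cam("scene"); a=cv2.resize(im[180:270,207:307],None,fx=5,fy=5.3334,interpolation=cv2.INTER_CUBIC)[:480]
cv2.imwrite("pics/s6b.png",np.hstack([cv2.resize(cv2.imread("pics/r6.png"),(300,480)),a]))
```

```text
t 10.2 pos [0.4986 0.0642 0.0984] rot [179.99  -0.    89.81] q [ 7.3 -2.3 -7.8 84.5  0.  97.5] open 0.0201 F [0.4 0.1 0.9] [ 0.06 -0.16  0.01] grip 59.773165583610535
shift [-0.     -0.     -0.0816] turn -0.0033
yellow [250.  260.5] [0.4973 0.0638] [0.0042 0.0175] 179.8
```

View pics/s6b.png

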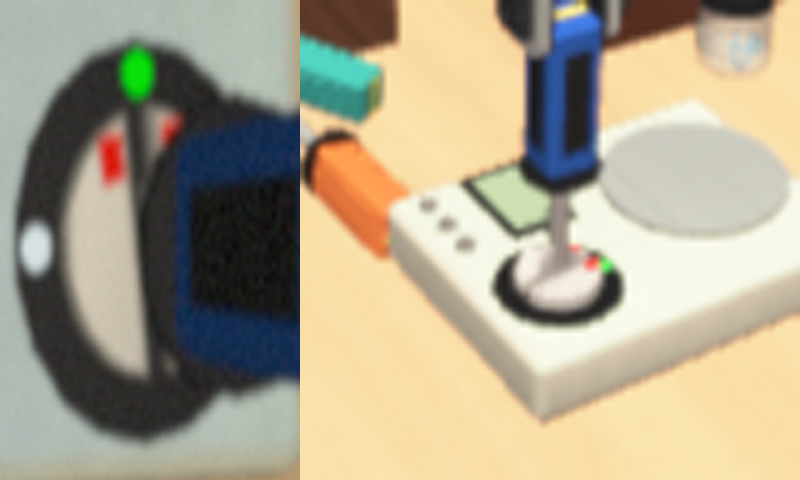

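The selector's red-marked end points at the green dot, within about 4°. I relieve the blade, lift straight up, and return at the original grasp yaw.

Emit:
arm_command(series=[[0,0,0,-0.04],[0,0,-0.005,-0.04],[0,0,-0.015,-0.04],[0,0,-0.045,-0.04],[0,0,-0.085,-0.04]])

```text
time: 10.85
ee_pos: [0.4975, 0.0641, 0.1836]
tcp_rot: [-179.8, 0.0, 91.9]
wrist_force: [0.7, 0.2, -0.2]
opening: 0.0199
grasp_force: 59.6
```

Emit:
arm_command(series=[[0.02,0,0,-0.13],[0.06,0,0,-0.27],[0.1,0,0,-0.41],[0.14,0,0,-0.55],[0.18,0,0,-0.69]])

```text
time: 11.35
ee_pos: [0.4922, 0.2457, 0.1843]
tcp_rot: [180.0, 0.0, 131.8]
wrist_force: [0.8, 0.1, -0.8]
opening: 0.0199
grasp_force: 59.6
```

Emit:
arm_command(series=[[0,0,0,-0.14],[0,0,0,-0.28],[0,0,0,-0.42],[0,0,0,-0.56],[0,0,0,-0.7]])

```text
time: 11.85
ee_pos: [0.4924, 0.2442, 0.1841]
tcp_rot: [180.0, 0.0, 171.9]
wrist_force: [-0.0, -0.3, -0.9]
opening: 0.0199
grasp_force: 59.6
```

Run:
```python
from rect import *
plan(.5217,.3391,.18,207.97)
```

```text
t 11.85 pos [0.4924 0.2442 0.1841] rot [1.7999e+02 2.0000e-02 1.7189e+02] q [26.4  4.7  8.8 94.1 -0.  34.5] open 0.0199 F [-0.  -0.3 -0.9] [ 0.01  0.03 -0.01] grip 59.62929368019104
shift [-0.0156  0.0981  0.0042] turn -0.6297
```

Emit:
arm_command(series=[[-0.004,0.025,0,-0.13],[-0.008,0.05,0.002,-0.26],[-0.012,0.075,0.004,-0.39],[-0.0156,0.098,0.004,-0.51],[-0.0156,0.098,0.004,-0.63]])

```text
time: 12.35
ee_pos: [0.5224, 0.341, 0.1789]
tcp_rot: [180.0, -0.0, -152.0]
wrist_force: [0.5, -0.5, -2.1]
opening: 0.0204
grasp_force: 59.7
```

Emit:
arm_command(series=[[0,0,0,0],[0,0,0,0],[0,0,0,0],[0,0,0,0],[0,0,0,0]])

```text
time: 12.85
ee_pos: [0.5222, 0.3385, 0.1797]
tcp_rot: [180.0, 0.0, -152.4]
wrist_force: [0.0, -0.6, -0.5]
opening: 0.0197
grasp_force: 59.7
```

Run:
```python
from rect import *
plan(.5217,.3391,.0709,207.97)
im,K,W=cam("wrist"); bar(im,K,W,.227)
```

```text
t 12.85 pos [0.5222 0.3385 0.1797] rot [ 1.8000e+02  2.0000e-02 -1.5239e+02] q [33.  15.  20.  95.  -0.   5.3] open 0.0197 F [ 0.  -0.6 -0.5] [ 0.03 -0.   -0.  ] grip 59.65312421321869
shift [0.0002 0.0008 0.1088] turn -0.0063
yellow [128.6  49.7] [0.4618 0.2531] [0.0049 0.0198] 95.3
yellow [250.  260.5] [0.5217 0.3385] [0.0042 0.0177] 117.6
```

Emit:
arm_command(series=[[0.0002,0.0008,0.02,0],[0.0002,0.0008,0.04,0],[0.0002,0.0008,0.055,0],[0.0002,0.0008,0.065,0],[0.0002,0.0008,0.075,0]])

```text
time: 13.4
ee_pos: [0.5217, 0.3393, 0.104]
tcp_rot: [180.0, 0.0, -152.3]
wrist_force: [0.7, 0.6, -1.2]
opening: 0.0199
grasp_force: 59.7
```

Emit:
arm_command(series=[[0,0,0.01,0],[0,0,0.018,0],[0,0,0.025,0],[0,0,0.03,0],[0,0,0.033,0]])

```text
time: 13.9
ee_pos: [0.5216, 0.3394, 0.071]
tcp_rot: [-180.0, -0.0, -152.3]
wrist_force: [-0.4, -1.3, 2.2]
opening: 0.0201
grasp_force: 60.2
```

Run:
```python
from rect import *
plan(.5217,.3391,.0709,207.97)
im,K,W=cam("wrist"); bar(im,K,W,.118)
```

```text
t 13.9 pos [0.5216 0.3394 0.071 ] rot [-1.8000e+02 -1.0000e-02 -1.5231e+02] q [33.  14.2  7.1 82.9 -0.   5.4] open 0.0201 F [-0.4 -1.3  2.2] [-0.08  0.07  0.02] grip 60.22902846336365
shift [ 0.     -0.0003  0.0001] turn -0.005
yellow [250.  260.5] [0.5212 0.3394] [0.0042 0.0178] 117.7
```

Emit:
arm_command(series=[[0,0,0,0],[0,0,0,0],[0,0,0,0],[0,0,0,0],[0,0,0,0]], hand=0.06)

```text
time: 14.45
ee_pos: [0.5217, 0.3394, 0.0715]
tcp_rot: [180.0, 0.0, -152.3]
wrist_force: [-0.2, -0.2, 0.4]
opening: 0.0602
grasp_force: 0.0
```

Emit:
arm_command(series=[[0,0,-0.015,0],[0,0,-0.04,0],[0,0,-0.075,0],[0,0,-0.11,0],[0,0,-0.14,0]])

```text
time: 14.95
ee_pos: [0.5216, 0.3393, 0.2147]
tcp_rot: [180.0, 0.1, -152.3]
wrist_force: [0.1, 0.5, 0.2]
opening: 0.0602
grasp_force: 0.0
```

Emit:
arm_command(series=[[0,0,0,0],[0,0,0,0],[0,0,0,0],[0,0,0,0],[0,0,0,0]])

```text
time: 15.45
ee_pos: [0.5213, 0.3392, 0.2105]
tcp_rot: [-180.0, -0.1, -152.3]
wrist_force: [0.2, -0.2, 0.1]
opening: 0.0598
grasp_force: 0.0
```

Run:
```python
from rect import *
plan(.5217,.3391,.0709,207.97)
im,K,W=cam("wrist"); bar(im,K,W,.118)
r=rect(im,K,W,(.498,.0637),.0415,"pics/r7.png")
im,K,W=cam("top"); r2=rect(im,K,W,(.498,.0637),.0415,"pics/r7b.png")
im,K,W=cam("scene"); a=cv2.resize(im[100:280,150:300],(400,480),interpolation=cv2.INTER_CUBIC)
cv2.imwrite("pics/s7.png",np.hstack([a,cv2.resize(r2,(400,480))]))
```

```text
t 15.45 pos [0.5213 0.3392 0.2105] rot [-1.7999e+02 -9.0000e-02 -1.5231e+02] q [33.  15.9 24.6 98.8 -0.   5.4] open 0.0598 F [ 0.2 -0.2  0.1] [-0.01  0.    0.01] grip 0.0
shift [-0.0005 -0.0002  0.1396] turn -0.005
yellow [250.  185.5] [0.5207 0.3392] [0.0037 0.0173] 117.7
yellow [215.5 242.2] [0.5858 0.3361] [0.0051 0.0164] 91.1
```

View pics/s7.png

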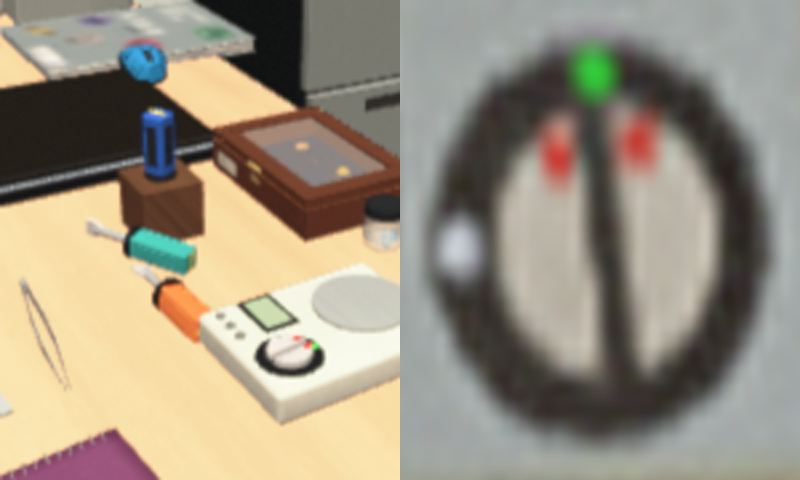

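The driver stands seated in its holder, the slot's red end points at the green dot, and the arm is clear of everything.

```bash
python3 -c "
from workcell import bot
print(bot.job_done())"
```

```text
the job is handed in; nothing more can be done
None
```

I turned the selector to the green dot with the blue screwdriver (within about 4° by my reading), stood the driver back fully down in its holder, released it, and handed the job in at about 15.5 s; no verdict came back.

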